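# Fold down the vial retaining flap, then shut the sample case

## Robot

A 6-joint arm with a two-finger parallel gripper is mounted at the origin on a cart in front of the work surface, level with it; the furniture and walls round the work are solid. World frame = base frame: x ahead of the robot, y to its left, z up, the work surface at z = 0. Lengths are in m, angles in rad, forces in N, time in s.
With the tool pointing down it reaches from about 0.375 to 0.975 m from the base axis. Payload 3.8 kg.
Tool frame: the origin (TCP) lies midway between the tips of the shut fingers; the grasp point (between the pads) lies ctrl.grip_point_offset behind it (ctrl.grip_point_offset is the distance from the TCP to the grasp point, in m); z points along the fingers, y is the line along which they close (so a half turn about z gives the same grasp; the last joint's range is limited). The gripper opens to 88 mm and grips with 3 to 60 N. Pads are 18 mm wide; open, the fingers measure 123 mm over their backs; the gripper's body (75 mm by 187 mm) begins 45 mm behind the grasp point.
Start: joints at [1.082, 0.264, 1.604, -0, 1.274, -0.037], TCP at [0.295, 0.607, 0.239] pointing down, gripper open.
Joint ranges: [-2.63, 2.63], [-0.94, 2.18], [0.31, 2.57], [-1.31, 4.45], [0, 2.66], [-2.55, 2.55]. Speed limits (rad/s): [2.57, 2.57, 3.14, 3.14, 3.14, 3.14].

## Interface

Orientations are given as a unit quaternion [x, y, z, w].
In Python, from workcell import ctrl gives the robot as it stands.
- The arm moves only by the shell command python3 -m creep 'ROWS' [FORCE]. ROWS is JSON, a list of rows, each a list of 7 numbers: the shift along the tool's x, y, z each as a share of 12 cm, from -1 to 1, then the turn, a rotation vector about the tool's x, y, z each as a share of 45 degrees, from -1 to 1, then the opening, from 0 (shut) to 1 (fully open). In form: [[x, y, z, rx, ry, rz, grip], ...]. A call has 1 to 8 rows; each row is the pose to reach, as a shift and turn from the pose commanded when the call began, along the tool's axes at that moment; what a row does not reach only later rows make up. A row lasts 1/8 s, in which the tool goes at most 62.5 mm and 10.7 degrees, less where a joint would pass 70% of its speed; a pose out of reach is approached as far as the arm can. A call with a number of a shift or a turn outside -1 to 1 is refused whole. A call with a gripper value outside its range is refused whole. The fingers move at their own pace and stop on an object; FORCE is the grip in N (left out, the last holds). Time passes only in rows, so rows that repeat a pose let the fingers close. It gives the time, the measured TCP pose, the force, the opening and the grip force at its end, in the units of the state.
- ctrl.get_obs(): the state, without advancing time (a new reading comes with each control period).
- ctrl.snapshot(name): name is "scene" or "top"; returns a dict with "frame" (384x512x3 uint8, red, green, blue), "range_z" (384x512 float32, m along the optical axis (not along the pixel's ray), 0 where there is no reading), "mtx" (3x3 intrinsics, pixels), "D" ([k1, k2, p1, p2, k3] as OpenCV has them; the pictures are not rectified), "origin" and "orientation" of the camera in the world. Camera axes: x right, y up, looking along -z (the intrinsics and any distortion apply to the point x, -y, -z); pixel columns grow to the right and rows downward; lengths in m; the calibration is good to about 2 mm. A picture is of the moment at which its call begins.
- ctrl.hand_in(): hands the job in; it is judged then, once.
The state is a dict: "time": time; "joints": joint angles; "dq": joint speeds; "joint_torque": joint torques, N m; "tool_pos": TCP position; "orientation": TCP orientation; "contact_force": force on the tool from outside, world axes, zero at the start; "moment": the same for the moment, N m; "width": opening from 0.0 (shut) to 1.0 (fully open); "gripper_force": force on a finger pad.
Only numpy, scipy, OpenCV 4.12 (cv2) and the standard library are available. Lean on these libraries where they do the work, as an engineer would, in place of code of your own. Each camera call takes 0.05 s, during which the arm holds its last target. There are 200 camera calls.

## Task

The sample case is packed: push the upright retaining flap over and press it flat over the vials, and only then push the open lid over from behind and press it fully shut, gently, without slamming it. Only touch and push, lift nothing: the vials stay in their pockets, the case is not shifted from where it stands, and the things around it are left alone.

Things in the scene. Friction and masses are not known exactly. Their poses are not given: they have to be found in the camera images.
- case: Dark blue sample case, not fastened, about 1.5 kg. Body 100 (x) x 150 (y) x 34 mm high, open on top, walls 2.5 mm; 45 mm high with the lid shut. Origin: centre of the underside; +x to the lid's hinge side (turned to the robot's right, and somewhat away), -x to the flap's hinge side, y along the hinges, z up. Inside, dark foam with four pockets, vials in three, top 28 mm above the worktop.
- flap (a joint): Angle of the retaining flap (rad): 0 flat over the vials, 1.57 upright, 1.6 its stop; starts at 1.3 to 1.58. Clear panel in an aluminium frame, 134 mm wide, 3 mm thick, hinged inside the case's -x wall; folds to +x into the case; flat, its top is 32 mm above the worktop. Stiff hinge: it stays where left and must be pushed all the way down (1 N at 45 mm from the hinge).
- flap_hinge (a point): Middle of the flap's hinge axis, 42 mm to the case's -x from its origin and 30.5 mm up; its axes are the flap's own: x from the hinge to the free edge, y along the hinge, z out of the outer face (up when flat, to the case's -x when upright).
- flap_edge (a point): Middle of the flap's free edge, 83 mm from the hinge axis, half way through the thickness; a red finger tab 34 mm wide stands 6 mm beyond it.
- case_lid (a joint): Angle of the lid (rad): 0 shut, 1.57 upright, 1.95 its stop; starts open at 1.48 to 1.92. Dark blue panel 100 x 150 x 10 mm, hinged along the case's +x wall, closing towards -x. Stiff, damped hinge: it stays where left, does not fall shut and must be pushed all the way down (about 2 N at 75 mm from the hinge). It cannot shut over a standing flap.
- lid_hinge (a point): Middle of the lid's hinge axis, fixed in the case 51 mm to +x of its origin and 35 mm up; axes as the case's. The lid's outer face (top when shut) lies 9.6 mm off this axis.
- lid_edge (a point): Middle of the lid's free edge on its outer face, 100 mm from the hinge axis; 45 mm above the worktop when shut, 125 to 136 mm when open. Over the bench's front edge the hood's sash ends 0.69 m above the worktop, from (0.37, 0.13) to (0.23, -0.40): forearm and wrist pass under it (leaning the hand back helps). The hood's left post: x 0.35 to 0.39, y 0.22 to 0.36.
- vial_a: Glass sample vial with blue cap, 19 mm thick, 52 mm long, lying in its pocket of the case with the cap to the case's +x; origin: centre of its foot, its z axis runs to the cap. Stays where it is.
- vial_b: Glass sample vial with blue cap, 19 mm thick, 52 mm long, lying in its pocket of the case with the cap to the case's +x; origin: centre of its foot, its z axis runs to the cap. Stays where it is.
- vial_c: Glass sample vial with white cap, 19 mm thick, 52 mm long, lying in its pocket of the case with the cap to the case's +x; origin: centre of its foot, its z axis runs to the cap. Stays where it is.
- marker: Red marker, 143 x 8 x 10 mm, lying beside the case on the flap's side; origin: centre of its underside. A bystander, to be left alone.
- spare_cap: Blue screw cap, 40 mm wide, 22 mm high, behind the open lid; origin: centre of its underside. A bystander, to be left alone.
- timer: White countdown timer, 62 x 62 x 18 mm, at the rear left; origin: centre of its underside. A bystander, to be left alone.
- septa_box: Small carton, 42 x 58 x 24 mm, behind the open lid; origin: centre of its underside. A bystander, to be left alone.

How it is judged:
On the way, in this order (a step that is already met when the one before it is completed fails the run):
1. the flap lies flat while the lid still stands open (value of joint flap below 0.06 rad and value of joint case_lid above 1 rad), for 0.2 s.
2. the lid is fully shut over the flat flap (value of joint flap below 0.06 rad and value of joint case_lid below 0.04 rad), for 0.2 s.
At the end, for the whole second after the job is handed in: The flap lies flat (within 0.06 rad) and the lid is shut over it (within 0.04 rad, 4 mm at its edge); the case stands level and at rest within 12 mm of where it stood, all three vials lie in their pockets (all of step 2 and linear speed of case below 0.012 m/s and distance of case from where it was at the start of the episode below 0.012 m and angle between case's own z axis and vertical below 0.05 rad and z of each of vial_a, vial_b, vial_c in the frame of case below 0.026 m); the robot touches nothing.
It fails at once if the case is lifted by more than 15 mm, tipped or shoved more than 12 mm (height (world z) of case above 0.015 m or angle between case's own z axis and vertical above 0.25 rad or distance of case from where it was at the start of the episode above 0.012 m).
It fails at once if a vial is lifted out of its pocket (z of any of vial_a, vial_b, vial_c in the frame of case above 0.032 m).
It fails at once if the lid is slammed (over 4 rad/s) (velocity of joint case_lid below -4 rad/s).
It fails at once if one of the things around the case is moved by more than 2 cm (distance of any of marker, spare_cap, timer, septa_box from where it was at the start of the episode above 0.02 m).
It also fails if it takes over 53 s, if anything falls off the work surface, if the arm or the gripper's body presses on something with over 40 N, if the wrist force passes 120 N, or if a joint passes its speed limit or range.

## Working session

There is one attempt and no reset: what is moved stays moved. The work goes in short steps, Python scripts to look and compute and a shell command to move; the robot and the scene stay as the last step left them, time stands still between calls to the robot, and variables do not carry over. Pictures are saved under pics/ and viewed, at most 10 in all, crops included, and the job is handed in when it is done.

```bash
ls; mkdir -p pics; cat > h.py <<'E'
import numpy as np, cv2
from scipy.spatial.transform import Rotation as R
from workcell import ctrl
def snap(n):
    s=ctrl.snapshot(n); return s
def points(s):
    h,w=s['range_z'].shape
    u,v=np.meshgrid(np.arange(w),np.arange(h))
    p=cv2.undistortPoints(np.stack([u,v],-1).reshape(-1,1,2).astype(np.float64),np.array(s['mtx']),np.array(s['D'])).reshape(h,w,2)
    z=s['range_z'].astype(float)
    c=np.stack([p[...,0]*z,-p[...,1]*z,-z],-1)
    P=c@R.from_quat(s['orientation']).as_matrix().T+np.array(s['origin'])
    P[z==0]=np.nan
    return P
E
python3 - <<'E'
from h import *
for n in('scene','top'):
    s=snap(n); cv2.imwrite(f'pics/{n}0.png',s['frame'][...,::-1]); np.savez(f'{n}0.npz',**{k:np.array(v) for k,v in s.items()})
    print(n,s['origin'],s['orientation'],s['mtx'],s['D'])
o=ctrl.get_obs(); print(o, ctrl.grip_point_offset)
E
```

```text
pics
scene [-0.08892549 -0.26630469  0.66311314] [ 0.31782245 -0.22097115 -0.54318242  0.74505939] [[492.6949591    0.         250.52447571]
 [  0.         492.6949591  188.19499407]
 [  0.           0.           1.        ]] [0.05626687 0.         0.         0.         0.        ]
top [ 0.42417369 -0.09003066  0.91310698] [ 0.03475795 -0.01753948 -0.70071565  0.71237759] [[414.68880435   0.         251.2122176 ]
 [  0.         414.68880435 191.82317314]
 [  0.           0.           1.        ]] [-0.10011874  0.          0.          0.          0.        ]
{'time': 0.1, 'joints': array([ 1.08212208e+00,  2.64687424e-01,  1.60520484e+00,  1.47828125e-05,
        1.27367935e+00, -3.68811730e-02]), 'dq': array([-0.00092003, -0.00275166, -0.00342624,  0.00037092,  0.00066596,
        0.00041023]), 'joint_torque': array([-1.83630077e-04, -5.03621721e+01, -3.58069181e+01,  7.31164310e-02,
        2.33271299e-02, -8.12869166e-05]), 'tool_pos': array([0.29438563, 0.6067332 , 0.23752362]), 'orientation': array([ 2.23982219e-01,  9.74592729e-01, -9.53677603e-04, -2.63853963e-04]), 'contact_force': array([-0.46966565, -0.24512699, -0.8196567 ]), 'moment': array([-0.02519816,  0.00192126, -0.0089815 ]), 'gripper_force': 0.0, 'width': 1.0029578758527138} 0.0187
```

View pics/scene0.png

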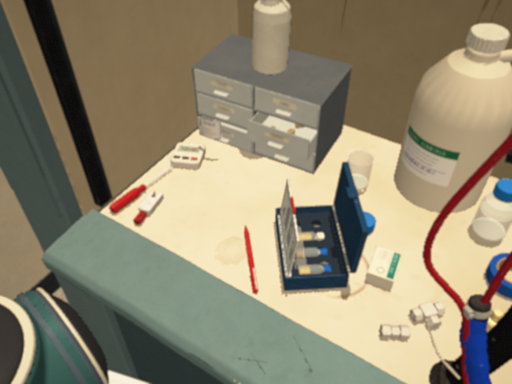

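View pics/top0.png

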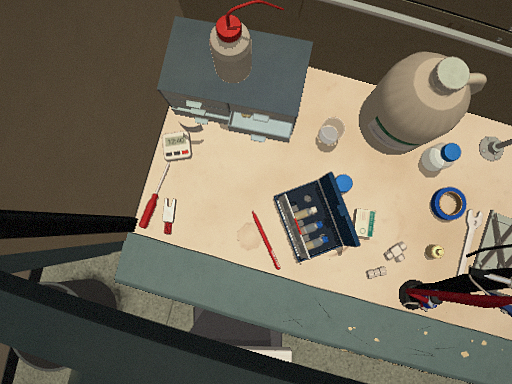

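The scene view shows the case at about (312,248): clear flap standing at its left, lid open to the right at (352,215), red marker at (250,258), and spare cap and carton behind the lid. The top view shows the case at about (315,218), with its lid side to the right and slightly up.

```bash
cat > m.py <<'E'
from h import *
C=[]
for n in('scene','top'):
    s=dict(np.load(f'{n}0.npz')); P=points(s); hsv=cv2.cvtColor(s['frame'],cv2.COLOR_RGB2HSV)
    H,S,V=[hsv[...,i].astype(int) for i in range(3)]
    reg=(P[...,0]>.2)&(P[...,0]<.6)&(P[...,1]<-.05)&(P[...,1]>-.45)
    blue=(H>95)&(H<125)&(S>110)&reg
    m=blue&(V<130)&(P[...,2]>.004)
    n_,lab,st,_=cv2.connectedComponentsWithStats(m.astype(np.uint8)); k=1+st[1:,4].argmax(); m=(lab==k)
    Q=P[m]; print(n,len(Q),Q.min(0).round(3),Q.max(0).round(3))
    print(np.histogram(Q[:,2],bins=np.arange(0,.15,.01))[0])
    C.append(Q)
    # other: red things, carton, cap
    red=((H<8)|(H>172))&(S>140)&reg; 
    n_,lab,st,cen=cv2.connectedComponentsWithStats(red.astype(np.uint8))
    for i in range(1,n_):
        if st[i,4]>8: print(' red',cen[i].round(),st[i,4],np.nanmedian(P[lab==i],0).round(3),np.nanmin(P[lab==i],0).round(3),np.nanmax(P[lab==i],0).round(3))
    cap=blue&(V>130)&(P[...,2]<.03)
    print(' cap',cap.sum(),np.nanmedian(P[cap],0))
    print(' table z',np.nanmedian(P[reg&(P[...,2]<.01)][:,2]))
    cv2.imwrite(f'pics/m_{n}.png',(m*255).astype(np.uint8))
Q=np.vstack(C)
# lid plane: points above 60mm
L=Q[Q[:,2]>.06]; c=L.mean(0); U,D,Vt=np.linalg.svd(L-c,full_matrices=False); print('lid n',Vt[2],D,'res',np.std((L-c)@Vt[2]), c)
yax=Vt[:2]; 
# rim: z 28..38
for zr in((.028,.038),):
    K=Q[(Q[:,2]>zr[0])&(Q[:,2]<zr[1])]
    r=cv2.minAreaRect(K[:,:2].astype(np.float32)*1000); print('rim rect',r)
for i,q in enumerate(C):
    K=q[(q[:,2]>.028)&(q[:,2]<.038)]; print(cv2.minAreaRect(K[:,:2].astype(np.float32)*1000))
    K=q[q[:,2]>.06]; c=K.mean(0); Vt=np.linalg.svd(K-c,full_matrices=False)[2]; print(' lid n',Vt[2],np.std((K-c)@Vt[2]),K[:,2].max())
E
python3 m.py
```

```text
scene 1794 [ 0.38  -0.281  0.007] [ 0.517 -0.212  0.142]
[  3  16   1   0  11 136 157 155 163 165 176 171 147 431]
 red [462. 220.] 1578 [ 0.318 -0.361  0.274] [ 0.274 -0.408  0.109] [ 0.366 -0.336  0.373]
 red [293. 206.] 42 [ 0.418 -0.157  0.12 ] [ 0.404 -0.164  0.025] [ 0.495 -0.146  0.122]
 red [250. 258.] 233 [ 0.386 -0.098  0.009] [ 0.325 -0.128  0.006] [ 0.447 -0.069  0.012]
 red [497. 280.] 401 [ 0.295 -0.415  0.206] [ 0.289 -0.42   0.166] [ 0.302 -0.409  0.246]
 red [463. 369.] 142 [ 0.266 -0.42   0.052] [ 0.257 -0.428  0.031] [ 0.284 -0.409  0.097]
 cap 203 [ 0.50534483 -0.26671505  0.02353312]
 table z 0.0014995068772249431
top 1016 [ 0.382 -0.274  0.013] [ 0.522 -0.212  0.142]
[  0   1   3   2  22  64  78  60  78  70  76  69  72 402]
 red [264. 239.] 198 [ 0.391 -0.097  0.007] [ 0.324 -0.13  -0.003] [ 0.447 -0.07   0.012]
 red [297. 226.] 33 [ 0.419 -0.159  0.117] [ 0.406 -0.166  0.11 ] [ 0.434 -0.153  0.121]
 red [460. 298.] 1043 [ 0.322 -0.382  0.31 ] [ 0.252 -0.442  0.013] [ 0.337 -0.336  0.42 ]
 cap 253 [ 0.51029731 -0.26375214  0.02176598]
 table z -0.00016246018960341946
lid n [ 0.36643636 -0.92622132 -0.08853501] [2.15552802 1.28499813 0.12902364] res 0.002554547897265116 [ 0.44185557 -0.24272538  0.10984913]
rim rect ((0.0, 0.0), (0.0, 0.0), 0.0)
((0.0, 0.0), (0.0, 0.0), 0.0)
 lid n [-0.37254542  0.92495023  0.07534575] 0.0020711010202936757 0.14228100643041863
((0.0, 0.0), (0.0, 0.0), 0.0)
 lid n [-0.36642398  0.92514768  0.0991728 ] 0.0026614501964528597 0.14193177361072196
```

```bash
cat > m2.py <<'E'
from h import *
ang=np.arctan2(-.9255,.3695)
for n in('scene','top'):
    s=dict(np.load(f'{n}0.npz')); P=points(s); hsv=cv2.cvtColor(s['frame'],cv2.COLOR_RGB2HSV)
    H,S,V=[hsv[...,i].astype(int) for i in range(3)]
    reg=(P[...,0]>.28)&(P[...,0]<.58)&(P[...,1]<-.11)&(P[...,1]>-.32)
    dark=(V<110)&(P[...,2]>.003)&reg&(S>80)
    Q=P[dark]
    L=Q[(Q[:,2]>.055)&(Q[:,2]<.125)]; c=L.mean(0); nn=np.linalg.svd(L-c,full_matrices=False)[2][2]; nn*=np.sign(nn[1])
    res=abs((L-c)@nn)<.004; L=L[res]; c=L.mean(0); nn=np.linalg.svd(L-c,full_matrices=False)[2][2]; nn*=np.sign(nn[1])
    print(n,'lid n',nn.round(3),'theta',np.pi/2+np.arctan2(nn[2],np.hypot(*nn[:2])),'caseX deg',np.degrees(np.arctan2(-nn[1],-nn[0])),'inner c',c.round(4))
    K=Q[(Q[:,2]>.029)&(Q[:,2]<.039)]
    r=cv2.minAreaRect(K[:,:2].astype(np.float32)*1000); print(' rim',len(K),r)
    ex=np.array([np.cos(ang),np.sin(ang)]); ey=np.array([-ex[1],ex[0]])
    for nm,k in(('rim',K),('lidtop',Q[Q[:,2]>.125]),('all<39',Q[Q[:,2]<.039]),('lid',Q[Q[:,2]>.06])):
        a=k[:,:2]@ex; b=k[:,:2]@ey; print(' ',nm,len(k),'ex pct',np.percentile(a,[0,2,50,98,100]).round(4),'ey',np.percentile(b,[0,1,50,99,100]).round(4))
    cv2.imwrite(f'pics/d_{n}.png',(dark*255).astype(np.uint8))
    red=((H<8)|(H>172))&(S>140)&(P[...,0]>.2)&(P[...,0]<.6)&(P[...,1]<-.15)&(P[...,1]>-.36)
    T=P[red&(P[...,2]>.1)&(P[...,2]<.13)&(P[...,1]>-.2)]; print(' tab',T.mean(0),'ex',(T[:,:2].mean(0)@ex))
    # obstacles higher than .1 near right side of case
    big=(P[...,2]>.06)&(P[...,0]>.25)&(P[...,0]<.7)&(P[...,1]<-.29)&(P[...,1]>-.45); B=P[big]
    for x in np.arange(.25,.7,.05):
        b=B[(B[:,0]>=x)&(B[:,0]<x+.05)]
        if len(b): print('  obst x',round(x,2),len(b),'ymax',b[:,1].max().round(3),'z',b[:,2].min().round(2),b[:,2].max().round(2))
E
python3 m2.py
```

```text
scene lid n [-0.37   0.927  0.053] theta 1.6234881821516474 caseX deg -68.24586883321477 inner c [ 0.4363 -0.2423  0.0909]
 rim 350 ((430.5991516113281, -185.7335205078125), (151.8555145263672, 97.59860229492188), 21.262569427490234)
  rim 350 ex pct [0.2831 0.2832 0.3393 0.3809 0.3813] ey [0.2551 0.2559 0.2583 0.406  0.4074]
  lidtop 576 ex pct [0.3814 0.3829 0.3905 0.3964 0.3976] ey [0.2552 0.257  0.3182 0.3978 0.3995]
  all<39 1181 ex pct [0.2831 0.2835 0.344  0.3811 0.4412] ey [0.2551 0.2559 0.2581 0.4062 0.4074]
  lid 1656 ex pct [0.3814 0.3845 0.3877 0.3955 0.3976] ey [0.2551 0.2563 0.3131 0.3945 0.3995]
 tab [ 0.4183306  -0.15769245  0.11945317] ex 0.30156265784362224
  obst x 0.25 3496 ymax -0.354 z 0.06 0.25
  obst x 0.3 1849 ymax -0.335 z 0.09 0.37
  obst x 0.35 71 ymax -0.387 z 0.32 0.33
  obst x 0.55 6515 ymax -0.321 z 0.06 0.25
  obst x 0.6 6009 ymax -0.299 z 0.06 0.32
  obst x 0.65 871 ymax -0.299 z 0.06 0.32
top lid n [-0.369  0.928  0.054] theta 1.625004327684423 caseX deg -68.32516348022686 inner c [ 0.4488 -0.239   0.0907]
 rim 133 ((430.4637451171875, -189.0460205078125), (148.3880615234375, 98.23797607421875), 21.55146026611328)
  rim 133 ex pct [0.2858 0.2861 0.3549 0.3839 0.3843] ey [0.2554 0.2555 0.2922 0.4038 0.404 ]
  lidtop 677 ex pct [0.2321 0.2333 0.3911 0.3993 0.4005] ey [0.2568 0.2593 0.3027 0.4005 0.4028]
  all<39 791 ex pct [0.2858 0.2861 0.3558 0.3843 0.4275] ey [0.2554 0.2561 0.3323 0.4031 0.404 ]
  lid 1208 ex pct [0.2321 0.2338 0.3892 0.399  0.4005] ey [0.2562 0.2587 0.3151 0.4009 0.4028]
 tab [ 0.41933701 -0.15964247  0.11698365] ex 0.30374684401874225
  obst x 0.25 378 ymax -0.358 z 0.06 0.28
  obst x 0.3 1240 ymax -0.336 z 0.06 0.42
  obst x 0.35 227 ymax -0.389 z 0.21 0.34
  obst x 0.55 1680 ymax -0.322 z 0.06 0.25
  obst x 0.6 3779 ymax -0.3 z 0.06 0.32
  obst x 0.65 3372 ymax -0.29 z 0.06 0.39
```

Case centre is about (0.430, -0.188), with its +x axis at -68.3°. The lid is at 1.625 rad and the flap at about 1.45. I'll start by retracting with the hand leaning back, to pass in front of the post.

```bash
cat > log.py <<'E'
from h import *
import json
o=ctrl.get_obs(); M=R.from_quat(o['orientation']).as_matrix()
p=o['tool_pos']
json.dump([list(o['joints']),list(p),list(o['orientation'])],open('log.jsonl','a')); open('log.jsonl','a').write('\n')
print('t',round(o['time'],2),'p',p.round(3),'rad',np.hypot(*p[:2]).round(3),'q',o['joints'].round(3)); print(M.round(3)); print('F',o['contact_force'].round(1))
E
python3 log.py; python3 -m creep '[[0,-1,0,-0.6,0,0,0],[0,-1,0,-0.6,0,0,0],[0,-1,0,-0.6,0,0,0],[0,-1,0,-0.6,0,0,0]]' 20; python3 log.py
```

```text
t 0.1 p [0.294 0.607 0.238] rad 0.674 q [ 1.082  0.265  1.605  0.     1.274 -0.037]
[[-0.9    0.437 -0.001]
 [ 0.437  0.9   -0.002]
 [ 0.    -0.002 -1.   ]]
F [-0.5 -0.2 -0.8]
time: 0.6
tool_pos: [0.2407, 0.4962, 0.2365]
orientation: [0.218, 0.948, 0.226, 0.052]
contact_force: [-0.5, 1.5, -0.1]
width: 0.571
gripper_force: 0.0
t 0.6 p [0.241 0.496 0.237] rad 0.552 q [ 1.057 -0.256  2.199  0.042  0.732 -0.087]
[[-0.9    0.39   0.197]
 [ 0.437  0.803  0.406]
 [ 0.     0.451 -0.892]]
F [-0.5  1.5 -0.1]
```

```bash
python3 -m creep '[[0,-1,0,0,0,0,0],[0,-1,0,0,0,0,0],[0,-1,0,0,0,0,0]]'; python3 log.py; cat > fk.py <<'E'
import json,numpy as np
from scipy.optimize import least_squares
D=[json.loads(l) for l in open('log.jsonl') if l.strip()]
def pl(v,q):
    r0,d1,a2,a3,off,L=v; a=q[1];b=a+q[2]
    w=np.array([r0+a2*np.sin(a)+a3*np.sin(b)+off*np.cos(b), d1+a2*np.cos(a)+a3*np.cos(b)-off*np.sin(b)])
    e=np.array([r0+a2*np.sin(a),d1+a2*np.cos(a)]); c=b+q[4]
    return e,w,w+L*np.array([np.sin(c),np.cos(c)])
def res(v): return np.r_[np.concatenate([pl(v,q)[2]-[np.hypot(p[0],p[1]),p[2]] for q,p,_ in D]), .02*(np.array(v)-[0,.2,.42,.5,0,.3])]
if __name__=='__main__':
    s=least_squares(res,[0,.2,.42,.5,0,.3]); print(s.x.round(3),abs(s.fun[:2*len(D)]).max())
    for q,p,_ in D: print([x.round(3) for x in pl(s.x,q)])
E
python3 fk.py
```

```text
time: 0.98
tool_pos: [0.1935, 0.3994, 0.1798]
orientation: [0.218, 0.949, 0.223, 0.051]
contact_force: [-0.1, 1.2, 0.4]
width: 0.231
gripper_force: 0.0
t 0.97 p [0.193 0.399 0.18 ] rad 0.444 q [ 1.034 -0.462  2.44   0.059  0.704 -0.121]
[[-0.9    0.391  0.194]
 [ 0.437  0.805  0.401]
 [ 0.001  0.445 -0.895]]
F [-0.1  1.2  0.4]
[ 0.013  0.218  0.511  0.546 -0.023  0.335] 0.0003420335238367711
[array([0.146, 0.712]), array([0.675, 0.573]), array([0.674, 0.237])]
[array([-0.117,  0.713]), array([0.4  , 0.536]), array([0.551, 0.236])]
[array([-0.215,  0.676]), array([0.295, 0.481]), array([0.444, 0.18 ])]
```

```bash
cat > w.py <<'E'
from h import *
import sys
# usage: w.py x y z lean leanAz yawY   (deg; leanAz = azimuth the tip points to)
def target(lean,laz,yaw):
    l,a,y=np.radians([lean,laz,yaw])
    z=np.array([np.sin(l)*np.cos(a),np.sin(l)*np.sin(a),-np.cos(l)])
    v=np.array([np.cos(y),np.sin(y),0]); v-=z*(v@z); v/=np.linalg.norm(v)
    return np.column_stack([np.cross(v,z),v,z])
def rows(p,M):
    o=ctrl.get_obs(); M0=R.from_quat(o['orientation']).as_matrix()
    s=M0.T@(np.array(p)-o['tool_pos'])/.12; r=R.from_matrix(M0.T@M).as_rotvec()/(np.pi/4)
    return s.round(3),r.round(3)
if __name__=='__main__':
    a=list(map(float,sys.argv[1:])); print(*rows(a[:3],target(*a[3:])))
E
cat > pol.py <<'E'
import sys,numpy as np,subprocess
from w import *
r,az,z,lean,rel=map(float,sys.argv[1:]); print(*rows([r*np.cos(np.radians(az)),r*np.sin(np.radians(az)),z],target(lean,az,az+rel)))
E
python3 pol.py .37 60 .30 40 90; python3 pol.py .38 60 .28 35 40
```

```text
[-0.223 -0.111 -1.174] [-0.195 -0.274 -1.913]
[-0.229 -0.111 -0.988] [-0.16  -0.12  -0.935]
```

```bash
python3 -m creep '[[-0.22,-0.11,-0.98,-0.16,-0.12,-0.93,0],[-0.22,-0.11,-0.98,-0.16,-0.12,-0.93,0],[-0.22,-0.11,-0.98,-0.16,-0.12,-0.93,0],[-0.22,-0.11,-0.98,-0.16,-0.12,-0.93,0],[-0.22,-0.11,-0.98,-0.16,-0.12,-0.93,0]]'; python3 log.py;python3 pol.py .37 60 .30 38 90; python3 pol.py .37 48 .30 38 90
```

```text
time: 1.6
tool_pos: [0.1921, 0.3342, 0.2867]
orientation: [-0.127, 0.943, 0.242, 0.188]
contact_force: [0.0, 2.0, -0.3]
width: 0.003
gripper_force: 0.0
t 1.6 p [0.192 0.334 0.287] rad 0.386 q [ 0.919 -0.837  2.461  0.094  0.9   -0.954]
[[-0.897 -0.33   0.293]
 [-0.148  0.85   0.505]
 [-0.416  0.41  -0.812]]
F [ 0.   2.  -0.3]
[ 0.024 -0.033 -0.165] [-0.021 -0.048 -0.992]
[-0.388 -0.527 -0.204] [ 0.13  -0.109 -0.778]
```

```bash
python3 -m creep '[[0.02,-0.03,-0.16,-0.02,-0.05,-0.99,0],[0.02,-0.03,-0.16,-0.02,-0.05,-0.99,0],[0.02,-0.03,-0.16,-0.02,-0.05,-0.99,0],[0.02,-0.03,-0.16,-0.02,-0.05,-0.99,0],[0.02,-0.03,-0.16,-0.02,-0.05,-0.99,0]]'; python3 log.py;python3 pol.py .37 43 .30 38 90
```

```text
time: 2.22
tool_pos: [0.185, 0.3207, 0.2981]
orientation: [-0.472, 0.82, 0.163, 0.281]
contact_force: [-0.2, 0.2, -0.5]
width: 0.005
gripper_force: 0.0
t 2.23 p [0.185 0.321 0.298] rad 0.37 q [ 0.894 -0.919  2.48   0.117  0.928 -1.759]
[[-0.397 -0.865  0.308]
 [-0.682  0.502  0.532]
 [-0.615  0.001 -0.789]]
F [-0.2  0.2 -0.5]
[ 0.096 -0.903 -0.096] [ 0.232 -0.002  0.294]
```

```bash
python3 -m creep '[[0.1,-0.9,-0.08,0.23,0,0.29,0],[0.1,-0.9,-0.08,0.23,0,0.29,0],[0.1,-0.9,-0.08,0.23,0,0.29,0]]'; python3 log.py;python3 pol.py .375 27 .29 38 90
```

```text
time: 2.6
tool_pos: [0.2727, 0.2511, 0.2977]
orientation: [-0.345, 0.881, 0.118, 0.303]
contact_force: [-0.7, 0.2, -0.6]
width: 0.006
gripper_force: 0.0
t 2.6 p [0.273 0.251 0.298] rad 0.371 q [ 0.588 -0.918  2.48   0.12   0.926 -1.768]
[[-0.579 -0.679  0.452]
 [-0.536  0.734  0.417]
 [-0.615 -0.001 -0.789]]
F [-0.7  0.2 -0.6]
[ 0.104 -0.842  0.001] [ 0.214 -0.001  0.277]
```

```bash
python3 -m creep '[[0.1,-0.85,0,0.21,0,0.28,0],[0.1,-0.85,0,0.21,0,0.28,0],[0.1,-0.85,0,0.21,0,0.28,0]]'; python3 log.py;python3 pol.py .375 10 .29 36 80
```

```text
time: 2.98
tool_pos: [0.3341, 0.1712, 0.2897]
orientation: [-0.223, 0.919, 0.079, 0.315]
contact_force: [-0.1, 0.6, -0.4]
width: 0.007
gripper_force: 0.0
t 2.98 p [0.334 0.171 0.29 ] rad 0.375 q [ 0.313 -0.901  2.49   0.132  0.903 -1.78 ]
[[-0.703 -0.459  0.544]
 [-0.36   0.889  0.285]
 [-0.614  0.004 -0.789]]
F [-0.1  0.6 -0.4]
[ 0.11  -0.92  -0.094] [0.238 0.024 0.484]
```

```bash
python3 -m creep '[[0.11,-0.92,-0.09,0.24,0.02,0.48,0],[0.11,-0.92,-0.09,0.24,0.02,0.48,0],[0.11,-0.92,-0.09,0.24,0.02,0.48,0],[0.11,-0.92,-0.09,0.24,0.02,0.48,0]]'; python3 log.py; python3 w.py .40 -.03 .25 30 -20 50;  python3 w.py .408 -.132 .12 25 -50 21.7
```

```text
time: 3.48
tool_pos: [0.3694, 0.0676, 0.2901]
orientation: [-0.021, 0.95, 0.049, 0.308]
contact_force: [-0.4, 1.1, 0.4]
width: 0.002
gripper_force: 0.0
t 3.48 p [0.369 0.068 0.29 ] rad 0.376 q [ 0.039 -0.877  2.471  0.104  0.921 -1.611]
[[-0.81  -0.069  0.582]
 [-0.009  0.994  0.106]
 [-0.586  0.081 -0.806]]
F [-0.4  1.1  0.4]
[-0.004 -0.853  0.332] [0.392 0.053 0.777]
[ 0.585 -1.79   1.154] [0.726 0.078 1.346]
```

```bash
python3 -m creep '[[0,-0.85,0.33,0.39,0.05,0.78,0],[0,-0.85,0.33,0.39,0.05,0.78,0],[0,-0.85,0.33,0.39,0.05,0.78,0],[0,-0.85,0.33,0.39,0.05,0.78,0],[0,-0.85,0.33,0.39,0.05,0.78,0]]'; python3 log.py;  python3 w.py .403 -.118 .16 25 -50 21.7
```

```text
time: 4.1
tool_pos: [0.3998, -0.0288, 0.2499]
orientation: [0.311, 0.914, -0.005, 0.26]
contact_force: [0.6, -0.3, -0.3]
width: 0.007
gripper_force: 0.0
t 4.1 p [ 0.4   -0.029  0.25 ] rad 0.401 q [ 0.017 -0.664  2.429 -0.23   0.893 -0.798]
[[-0.672  0.571  0.472]
 [ 0.566  0.807 -0.17 ]
 [-0.478  0.153 -0.865]]
F [ 0.6 -0.3 -0.3]
[-0.081 -0.699  0.787] [0.329 0.014 0.572]
```

```bash
python3 -m creep '[[-0.08,-0.7,0.79,0.33,0.01,0.57,0],[-0.08,-0.7,0.79,0.33,0.01,0.57,0],[-0.08,-0.7,0.79,0.33,0.01,0.57,0],[-0.08,-0.7,0.79,0.33,0.01,0.57,0]]'; python3 log.py;  cat > c.py <<'E'
from w import *
# usage: c.py casex casey z lean leanAz yaw
cx,cy,z,l,a,y=map(float,sys.argv[1:])
ex=np.array([.3697,-.929]); ey=np.array([.929,.3697]); c=np.array([.430,-.188])
d=ctrl.get_obs()['tool_pos'][:2]-c; print('now case xy',(d@ex).round(4),(d@ey).round(4))
p=c+cx/1000*ex+cy/1000*ey; print(*rows([*p,z/1000],target(l,a,y)))
E
python3 c.py -60 0 100 25 -50 21.7
python3 - <<'E'
from h import *
s=snap('scene'); cv2.imwrite('pics/s1.png',cv2.resize(s['frame'][...,::-1][100:330,130:450],(800,575)))
E
```

```text
time: 4.6
tool_pos: [0.4034, -0.1189, 0.159]
orientation: [0.535, 0.816, -0.063, 0.208]
contact_force: [-0.2, 0.6, 0.3]
width: 0.007
gripper_force: 0.0
t 4.6 p [ 0.403 -0.119  0.159] rad 0.421 q [-0.106 -0.388  2.431 -0.417  0.818 -0.271]
[[-0.34   0.9    0.272]
 [ 0.847  0.419 -0.326]
 [-0.408  0.12  -0.905]]
F [-0.2  0.6  0.3]
now case xy -0.074 0.0008
[ 0.093 -0.072  0.492] [-0.     0.003  0.004]
```

View pics/s1.png

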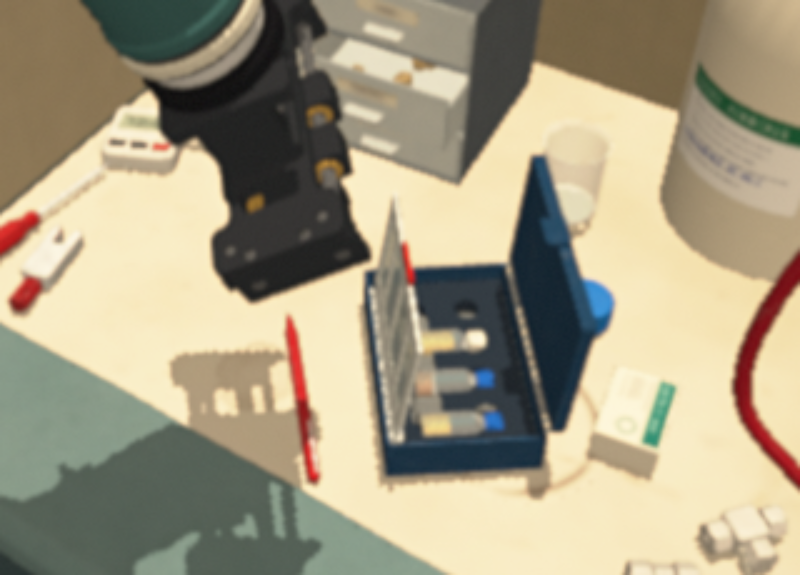

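The gripper body is at crop (290,250), left of the upright flap at (400,320). The marker at (300,400) is clear of it. I'll check the projected TCP and the fingers, then lower beside the flap.

```bash
python3 - <<'E'
from h import *
s=snap('scene'); o=ctrl.get_obs(); M=R.from_quat(o['orientation']).as_matrix(); Rc=R.from_quat(s['orientation']).as_matrix()
for k in(0,.03,.064):
    pc=Rc.T@(o['tool_pos']-M[:,2]*k-s['origin']); q=pc*[1,-1,-1]
    uv=cv2.projectPoints(q.reshape(1,1,3),np.zeros(3),np.zeros(3),s['mtx'],s['D'])[0].ravel(); u,v=uv.round().astype(int)
    print(k,uv.round(1),'crop',((uv-[130,100])*2.5).round(),'depth',-pc[2],s['range_z'][v,u])
P=points(s)
# robot points near tool in tool frame
Q=(P-o['tool_pos'])@M; near=(np.linalg.norm(P-o['tool_pos'],axis=-1)<.2)&(P[...,2]>.05)&(P[...,1]>-.135)
q=Q[near]
for z0 in np.arange(-.14,.02,.02):
    k=q[(q[:,2]>=z0)&(q[:,2]<z0+.02)]
    if len(k): print(round(z0,2),len(k),k.min(0).round(3),k.max(0).round(3))
E
python3 -m creep '[[0.08,-0.07,0.49,0,0,0,0],[0.08,-0.07,0.49,0,0,0,0],[0.08,-0.07,0.49,0,0,0,0]]'; python3 c.py -45 0 100 25 -50 21.7
```

```text
0 [265.5 187.8] crop [339. 220.] depth 0.7187712323127894 0.5747153
0.03 [257.3 176.6] crop [318. 191.] depth 0.69649906079191 0.58958656
0.064 [247.3 162.9] crop [293. 157.] depth 0.67125726640158 0.60957366
-0.14 405 [-0.021 -0.042 -0.14 ] [ 0.02  -0.024 -0.12 ]
-0.12 2097 [-0.034 -0.096 -0.12 ] [ 0.035  0.094 -0.1  ]
-0.1 936 [-0.034 -0.094 -0.1  ] [ 0.035  0.09  -0.08 ]
-0.08 461 [-0.034 -0.087 -0.08 ] [ 0.034  0.083 -0.064]
-0.04 3 [-0.01   0.006 -0.023] [-0.01   0.01  -0.022]
-0.02 36 [-0.01  -0.011 -0.019] [-0.008  0.014 -0.   ]
time: 5.08
tool_pos: [0.4081, -0.1349, 0.1026]
orientation: [0.537, 0.815, -0.063, 0.21]
contact_force: [-0.6, -0.8, 0.4]
width: 0.011
gripper_force: 0.0
now case xy -0.0575 -0.0007
[-0.086 -0.002  0.063] [ 0.001  0.007 -0.002]
```

```bash
cat > cc.py <<'E'
from w import *
# usage: cc.py lean leanAz yaw  cx,cy,z ...
l,a,y=map(float,sys.argv[1:4])
ex=np.array([.3697,-.929]); ey=np.array([.929,.3697]); c=np.array([.430,-.188])
o=ctrl.get_obs(); d=o['tool_pos'][:2]-c; print('now',(d@ex*1e3).round(1),(d@ey*1e3).round(1),(o['tool_pos'][2]*1e3).round(1),'F case',(o['contact_force'][:2]@ex).round(1),(o['contact_force'][:2]@ey).round(1),o['contact_force'][2].round(1))
for w in sys.argv[4:]:
    cx,cy,z=map(float,w.split(',')); p=c+cx/1000*ex+cy/1000*ey; print(w,*rows([*p,z/1000],target(l,a,y)))
E
python3 cc.py 25 -50 21.7 -45,0,91 -32,0,88 -20,0,83 -10,0,77 -2,0,69 1,0,60 4,0,50 8,0,44 12,0,38 12,0,35
```

```text
now -57.5 -0.7 102.6 F case 0.5 -0.9 0.4
-45,0,91 [-0.055 -0.011  0.131] [ 0.001  0.007 -0.002]
-32,0,88 [-0.144 -0.02   0.197] [ 0.001  0.007 -0.002]
-20,0,83 [-0.218 -0.03   0.276] [ 0.001  0.007 -0.002]
-10,0,77 [-0.274 -0.041  0.355] [ 0.001  0.007 -0.002]
-2,0,69 [-0.307 -0.053  0.442] [ 0.001  0.007 -0.002]
1,0,60 [-0.299 -0.063  0.52 ] [ 0.001  0.007 -0.002]
4,0,50 [-0.288 -0.075  0.605] [ 0.001  0.007 -0.002]
8,0,44 [-0.298 -0.083  0.664] [ 0.001  0.007 -0.002]
12,0,38 [-0.308 -0.091  0.723] [ 0.001  0.007 -0.002]
12,0,35 [-0.297 -0.094  0.745] [ 0.001  0.007 -0.002]
```

```bash
python3 -m creep '[[-0.055,-0.01,0.13,0,0,0,0],[-0.1,-0.015,0.165,0,0,0,0],[-0.145,-0.02,0.2,0,0,0,0],[-0.18,-0.025,0.235,0,0,0,0],[-0.22,-0.03,0.275,0,0,0,0],[-0.25,-0.035,0.315,0,0,0,0],[-0.275,-0.04,0.355,0,0,0,0],[-0.305,-0.05,0.44,0,0,0,0]]'; python3 cc.py 25 -50 21.7 -2,0,69 1,0,60 4,0,50 8,0,44 12,0,38 12,0,34
```

```text
time: 6.08
tool_pos: [0.4288, -0.1865, 0.0674]
orientation: [0.537, 0.815, -0.064, 0.209]
contact_force: [0.4, 1.1, 1.0]
width: 0.003
gripper_force: 0.3
now -1.9 -0.6 67.4 F case -0.9 0.8 1.0
-2,0,69 [-0.005  0.007 -0.012] [-0.002  0.006 -0.003]
1,0,60 [ 0.003 -0.004  0.066] [-0.002  0.006 -0.003]
4,0,50 [ 0.015 -0.015  0.152] [-0.002  0.006 -0.003]
8,0,44 [ 0.005 -0.023  0.21 ] [-0.002  0.006 -0.003]
12,0,38 [-0.005 -0.031  0.269] [-0.002  0.006 -0.003]
12,0,34 [ 0.008 -0.035  0.299] [-0.002  0.006 -0.003]
```

```bash
python3 -m creep '[[0,0,0.06,0,0,0,0],[0.01,-0.01,0.11,0,0,0,0],[0.015,-0.015,0.15,0,0,0,0],[0.005,-0.02,0.21,0,0,0,0],[0,-0.03,0.25,0,0,0,0],[0,-0.03,0.27,0,0,0,0],[0,-0.03,0.28,0,0,0,0],[0,-0.03,0.28,0,0,0,0]]'; python3 cc.py 25 -50 21.7 12,0,36 12,0,34 12,0,32
python3 - <<'E'
from h import *
s=snap('scene'); cv2.imwrite('pics/s2.png',cv2.resize(s['frame'][...,::-1][100:330,130:450],(800,575)))
E
```

```text
time: 7.08
tool_pos: [0.4345, -0.1986, 0.0369]
orientation: [0.538, 0.814, -0.064, 0.209]
contact_force: [-0.2, -0.7, 1.4]
width: 0.002
gripper_force: 0.8
now 11.5 0.2 36.9 F case 0.5 -0.5 1.4
12,0,36 [-0.    -0.003  0.008] [-0.002  0.006 -0.003]
12,0,34 [ 0.006 -0.005  0.023] [-0.002  0.006 -0.003]
12,0,32 [ 0.013 -0.007  0.038] [-0.002  0.006 -0.003]
```

View pics/s2.png

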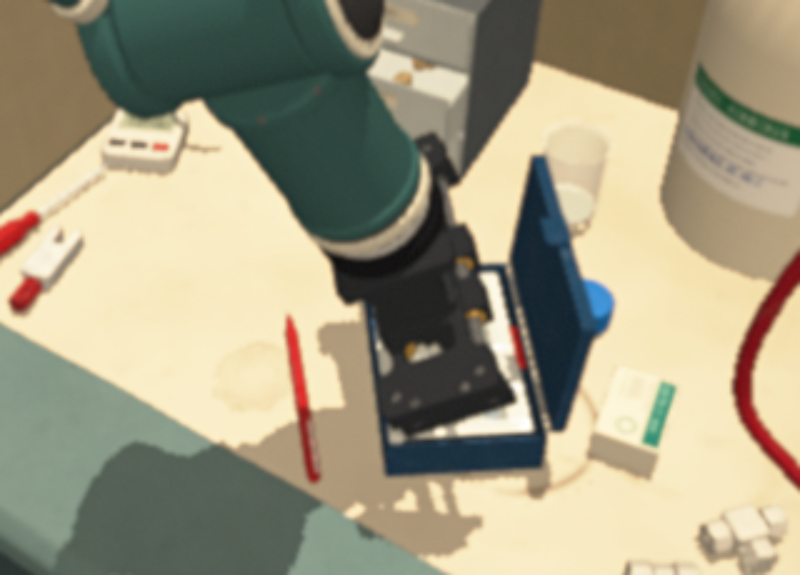

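The flap is almost flat, with its red tab at (520,345) near the lid and the case unmoved. I'll press a little further until the force rises.

```bash
python3 -m creep '[[0.006,-0.002,0.015,0,0,0,0],[0.012,-0.004,0.03,0,0,0,0],[0.012,-0.004,0.03,0,0,0,0]]'; python3 cc.py 25 -50 21.7; python3 -m creep '[[0.006,-0.002,0.015,0,0,0,0],[0.012,-0.004,0.03,0,0,0,0],[0.012,-0.004,0.03,0,0,0,0]]'; python3 cc.py 25 -50 21.7
```

```text
time: 7.5
tool_pos: [0.4351, -0.1992, 0.0351]
orientation: [0.538, 0.814, -0.064, 0.21]
contact_force: [-16.1, 13.4, 30.4]
width: 0.001
gripper_force: 15.5
now 12.3 0.6 35.1 F case -18.4 -10.0 30.4
time: 7.88
tool_pos: [0.4356, -0.1995, 0.034]
orientation: [0.538, 0.813, -0.065, 0.211]
contact_force: [-37.6, 32.1, 73.9]
width: 0.002
gripper_force: 36.4
now 12.8 0.9 34.0 F case -43.7 -23.1 73.9
```

Flap hit bottom; the second press was harder than needed. Backing off and checking the case position.

```bash
python3 -m creep '[[-0.02,0.006,-0.06,0,0,0,0],[-0.02,0.006,-0.3,0,0,0,0],[-0.02,0,-0.8,0,0,0,0],[-0.02,0,-1,0,0,0,0],[-0.02,0,-1,0,0,0,0]]'; python3 cc.py 25 -50 21.7 -40,-20,220
cat > chk.py <<'E'
from h import *
ex=np.array([.3697,-.929]); ey=np.array([.929,.3697])
for n in('scene','top'):
  new=snap(n)
  for s,t in((dict(np.load(f'{n}0.npz')),'old'),(new,'new')):
    P=points(s); hsv=cv2.cvtColor(s['frame'],cv2.COLOR_RGB2HSV); S=hsv[...,1].astype(int);V=hsv[...,2].astype(int);H=hsv[...,0].astype(int)
    reg=(P[...,0]>.28)&(P[...,0]<.58)&(P[...,1]<-.11)&(P[...,1]>-.32)
    K=P[(V<110)&(S>80)&(H>95)&(H<125)&reg&(P[...,2]>.015)&(P[...,2]<.04)]; a=K[:,:2]@ex;b=K[:,:2]@ey
    L=P[(V<140)&(S>80)&(H>95)&(H<125)&reg&(P[...,2]>.07)&(P[...,2]<.12)&(P[...,:2]@ex>.36)]; l=L[:,:2]@ex
    red=((H<8)|(H>172))&(S>140)&reg&(P[...,:2]@ex>.27)&(P[...,:2]@ex<.4)
    print(n,t,len(K),'ex',np.percentile(a,[1,99]).round(4),'ey',np.percentile(b,[1,99]).round(4),'lid ex',np.median(l).round(4) if len(l) else None,'tab',np.nanmedian(P[red],0).round(4) if red.any() else None)
    fl=P[(S<60)&(P[...,:2]@ex>.30)&(P[...,:2]@ex<.36)&(P[...,:2]@ey>.28)&(P[...,:2]@ey<.38)&(P[...,2]<.06)]; print('   flapz',np.nanmedian(fl[:,2]) if len(fl) else None)
  cv2.imwrite(f'pics/chk_{n}.png',cv2.resize(new['frame'][...,::-1][100:330,130:450] if n=='scene' else new['frame'][...,::-1][130:315,210:465],(800,575)))
E
python3 chk.py
```

```text
time: 8.5
tool_pos: [0.4046, -0.1616, 0.1412]
orientation: [0.537, 0.814, -0.062, 0.212]
contact_force: [0.5, 0.3, -0.9]
width: 0.001
gripper_force: 0.0
now -33.9 -13.9 141.2 F case -0.1 0.6 -0.9
-40,-20,220 [-0.224  0.035 -0.62 ] [ 0.005  0.011 -0.004]
scene old 974 ex [0.2828 0.3808] ey [0.2563 0.4065] lid ex 0.3866 tab [ 0.4179 -0.1571  0.1197]
   flapz 0.022226281174136053
scene new 647 ex [0.2828 0.3807] ey [0.2561 0.4054] lid ex 0.3866 tab [ 0.4466 -0.2298  0.033 ]
   flapz 0.032322258845612795
top old 736 ex [0.2856 0.3839] ey [0.2563 0.4035] lid ex 0.3882 tab [ 0.4189 -0.1591  0.1175]
   flapz 0.021130900991294665
top new 212 ex [0.2978 0.3841] ey [0.2569 0.4039] lid ex 0.3882 tab [ 0.4468 -0.2299  0.0314]
   flapz 0.03062154353706481
```

View pics/chk_scene.png

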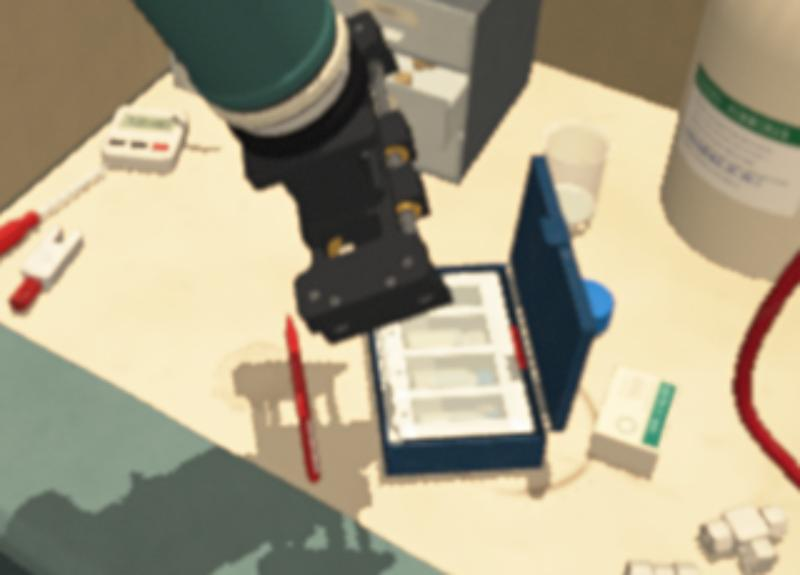

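Flap flat at z ≈ 32 mm (tab at (520,345)); the case and lid have not moved. Next I'll check clearances for the pose behind the lid.

```bash
cat > clr.py <<'E'
from w import *
P=np.vstack([points(dict(np.load(f'{n}0.npz'))).reshape(-1,3) for n in('scene','top')])
P=P[~np.isnan(P[:,0])&(P[:,2]>.05)&(P[:,0]>.25)&(P[:,0]<.75)&(P[:,1]<-.29)&(P[:,1]>-.5)]
ex=np.array([.3697,-.929]); ey=np.array([.929,.3697]); c=np.array([.430,-.188])
for cx,z in((97,110),(97,220)):
  for lean,laz in((15,0),(15,20),(20,-10),(8,0)):
    for yaw in(60,75,90,105):
      M=target(lean,laz,yaw); p=np.r_[c+cx/1e3*ex,z/1e3]; Q=(P-p)@M
      out=[]
      for hx,hy,z0,z1 in((.0375,.094,-.13,-.064),(.05,.05,-.40,-.13),(.01,.018,-.064,0)):
        d=np.maximum(np.abs(Q[:,:2])-[hx,hy],0); dz=np.maximum(np.maximum(z0-Q[:,2],Q[:,2]-z1),0); D=np.sqrt((d**2).sum(1)+dz**2); i=D.argmin(); out.append((round(D[i],3),P[i].round(2).tolist()))
      print(cx,z,lean,laz,yaw,out)
E
python3 clr.py
```

```text
97 110 15 0 60 [(np.float64(0.038), [0.32, -0.34, 0.22]), (np.float64(0.053), [0.32, -0.34, 0.27]), (np.float64(0.123), [0.59, -0.34, 0.11])]
97 110 15 0 75 [(np.float64(0.058), [0.32, -0.34, 0.23]), (np.float64(0.045), [0.33, -0.35, 0.29]), (np.float64(0.12), [0.58, -0.36, 0.1])]
97 110 15 0 90 [(np.float64(0.073), [0.35, -0.43, 0.25]), (np.float64(0.042), [0.33, -0.36, 0.32]), (np.float64(0.117), [0.58, -0.34, 0.12])]
97 110 15 0 105 [(np.float64(0.07), [0.58, -0.37, 0.18]), (np.float64(0.044), [0.33, -0.37, 0.35]), (np.float64(0.115), [0.58, -0.34, 0.12])]
97 110 15 20 60 [(np.float64(0.043), [0.32, -0.34, 0.22]), (np.float64(0.041), [0.33, -0.35, 0.29]), (np.float64(0.123), [0.59, -0.34, 0.11])]
97 110 15 20 75 [(np.float64(0.064), [0.32, -0.34, 0.23]), (np.float64(0.032), [0.33, -0.36, 0.34]), (np.float64(0.12), [0.58, -0.36, 0.1])]
97 110 15 20 90 [(np.float64(0.07), [0.35, -0.43, 0.24]), (np.float64(0.027), [0.33, -0.38, 0.37]), (np.float64(0.117), [0.58, -0.36, 0.1])]
97 110 15 20 105 [(np.float64(0.066), [0.58, -0.37, 0.18]), (np.float64(0.029), [0.33, -0.39, 0.41]), (np.flo
[... 2744 characters left out ...]
0 20 -10 105 [(np.float64(0.049), [0.37, -0.39, 0.33]), (np.float64(0.061), [0.33, -0.37, 0.35]), (np.float64(0.121), [0.59, -0.34, 0.21])]
97 220 8 0 60 [(np.float64(0.045), [0.36, -0.39, 0.33]), (np.float64(0.083), [0.33, -0.36, 0.32]), (np.float64(0.129), [0.59, -0.34, 0.2])]
97 220 8 0 75 [(np.float64(0.039), [0.36, -0.39, 0.33]), (np.float64(0.077), [0.33, -0.36, 0.34]), (np.float64(0.126), [0.58, -0.35, 0.2])]
97 220 8 0 90 [(np.float64(0.05), [0.37, -0.39, 0.33]), (np.float64(0.072), [0.36, -0.39, 0.33]), (np.float64(0.122), [0.58, -0.35, 0.21])]
97 220 8 0 105 [(np.float64(0.073), [0.37, -0.39, 0.33]), (np.float64(0.071), [0.36, -0.39, 0.33]), (np.float64(0.12), [0.59, -0.34, 0.21])]
```

```bash
python3 cc.py 16 -25 56 -25,0,185
```

```text
now -34.6 -15.6 138.1 F case 0.2 0.3 0.7
-25,0,185 [-0.233  0.172 -0.304] [-0.15   0.242 -0.701]
```

```bash
python3 -m creep '[[-0.23,0.17,-0.3,0,0,0,0],[-0.23,0.17,-0.3,-0.15,0.24,-0.7,0],[-0.23,0.17,-0.3,-0.15,0.24,-0.7,0],[-0.23,0.17,-0.3,-0.15,0.24,-0.7,0],[-0.23,0.17,-0.3,-0.15,0.24,-0.7,0]]'; python3 log.py; python3 cc.py 12 0 90 40,0,180
```

```text
time: 9.22
tool_pos: [0.4198, -0.1654, 0.1825]
orientation: [0.286, 0.948, -0.02, 0.136]
contact_force: [0.0, -0.6, 1.0]
width: 0.004
gripper_force: 0.0
t 9.22 p [ 0.42  -0.165  0.183] rad 0.451 q [-0.429 -0.318  2.301 -0.003  0.883 -1.411]
[[-0.799  0.548  0.246]
 [ 0.538  0.835 -0.115]
 [-0.269  0.04  -0.962]]
F [ 0.  -0.6  1. ]
now -24.7 -1.1 182.5 F case 0.6 -0.2 1.0
40,0,180 [-0.428 -0.303  0.129] [-0.128  0.093 -0.73 ]
```

```bash
python3 -m creep '[[-0.43,-0.3,0.13,-0.13,0.09,-0.73,0],[-0.43,-0.3,0.13,-0.13,0.09,-0.73,0],[-0.43,-0.3,0.13,-0.13,0.09,-0.73,0],[-0.43,-0.3,0.13,-0.13,0.09,-0.73,0],[-0.43,-0.3,0.13,-0.13,0.09,-0.73,0]]'; python3 log.py; python3 cc.py 12 0 90 97,0,175 97,0,112
```

```text
time: 9.85
tool_pos: [0.4451, -0.2249, 0.1799]
orientation: [0.002, 0.994, 0.0, 0.106]
contact_force: [-0.8, 0.7, 0.3]
width: 0.003
gripper_force: 0.0
t 9.85 p [ 0.445 -0.225  0.18 ] rad 0.499 q [-0.6   -0.147  2.164  0.147  0.953 -2.241]
[[-0.977  0.004  0.211]
 [ 0.005  1.     0.   ]
 [-0.211  0.001 -0.977]]
F [-0.8  0.7  0.3]
now 39.9 0.3 179.9 F case -1.0 -0.4 0.3
97,0,175 [-0.163 -0.443  0.077] [ 0.     0.004 -0.006]
97,0,112 [-0.052 -0.443  0.59 ] [ 0.     0.004 -0.006]
```

```bash
python3 -m creep '[[-0.16,-0.44,0.07,0,0,0,0],[-0.16,-0.44,0.07,0,0,0,0],[-0.16,-0.44,0.07,0,0,0,0]]'; python3 log.py;  python3 -m creep '[[0.06,0,0.25,0,0,0,0],[0.11,0,0.51,0,0,0,0],[0.11,0,0.51,0,0,0,0]]'; python3 cc.py 12 0 90 
python3 - <<'E'
from h import *
s=snap('scene'); cv2.imwrite('pics/s3.png',cv2.resize(s['frame'][...,::-1][100:330,130:450],(800,575)))
E
```

```text
time: 10.22
tool_pos: [0.4655, -0.2767, 0.177]
orientation: [0.002, 0.994, 0.0, 0.107]
contact_force: [0.1, 0.4, -0.2]
width: 0.005
gripper_force: 0.0
t 10.22 p [ 0.466 -0.277  0.177] rad 0.542 q [-0.665 -0.051  2.084  0.163  0.946 -2.317]
[[-0.977  0.003  0.212]
 [ 0.003  1.     0.   ]
 [-0.212  0.001 -0.977]]
F [ 0.1  0.4 -0.2]
time: 10.6
tool_pos: [0.464, -0.2745, 0.1129]
orientation: [0.001, 0.994, 0.002, 0.105]
contact_force: [0.4, 0.5, -0.2]
width: 0.007
gripper_force: 0.0
now 93.0 -0.4 112.9 F case -0.3 0.6 -0.2
```

View pics/s3.png

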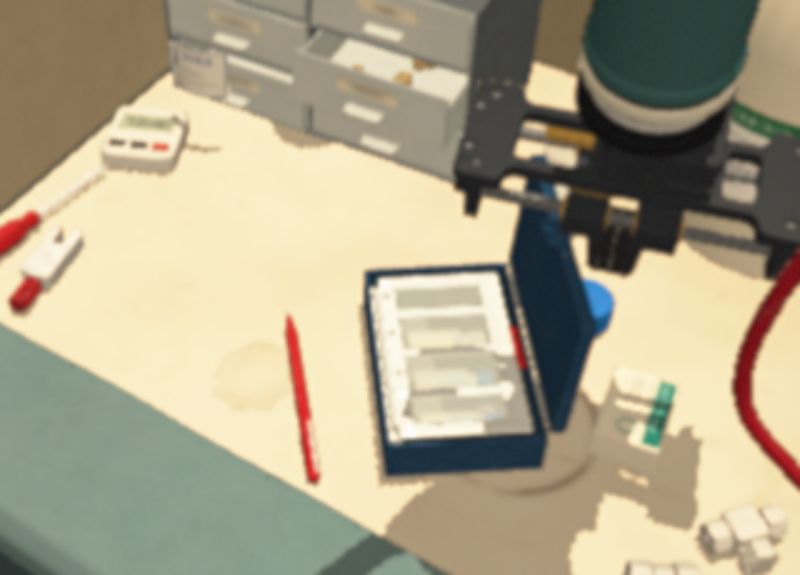

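The fingers are behind the lid at crop (615,250), clear of the spare cap (600,305) and the carton. Now the lid arc.

```bash
python3 cc.py 12 0 90 80,0,115 70,0,115.5 60,0,115 50,0,113 40,0,109 31,0,104
```

```text
now 94.6 0.5 114.9 F case 0.2 0.5 0.3
80,0,115 [ 0.048  0.111 -0.011] [ 0.001  0.006 -0.002]
70,0,115.5 [ 0.077  0.189 -0.021] [ 0.001  0.006 -0.002]
60,0,115 [ 0.108  0.266 -0.024] [ 0.001  0.006 -0.002]
50,0,113 [ 0.142  0.344 -0.014] [ 0.001  0.006 -0.002]
40,0,109 [0.179 0.421 0.012] [ 0.001  0.006 -0.002]
31,0,104 [0.215 0.49  0.047] [ 0.001  0.006 -0.002]
```

```bash
python3 -m creep '[[0.05,0.11,-0.01,0,0,0,0],[0.065,0.15,-0.015,0,0,0,0],[0.08,0.19,-0.02,0,0,0,0],[0.095,0.23,-0.02,0,0,0,0],[0.11,0.265,-0.025,0,0,0,0],[0.125,0.305,-0.02,0,0,0,0],[0.14,0.345,-0.015,0,0,0,0],[0.16,0.38,0,0,0,0,0]]'; python3 cc.py 12 0 90 40,0,109 31,0,104 22,0,98 14,0,90 8,0,83 2,0,74; python3 chk.py
```

```text
time: 11.65
tool_pos: [0.4479, -0.2315, 0.1117]
orientation: [0.001, 0.994, -0.001, 0.108]
contact_force: [-0.5, -0.7, 1.4]
width: 0.003
gripper_force: 0.6
now 47.0 0.6 111.7 F case 0.5 -0.8 1.4
40,0,109 [0.03  0.052 0.016] [-0.002  0.009 -0.002]
31,0,104 [0.066 0.122 0.051] [-0.002  0.009 -0.002]
22,0,98 [0.104 0.192 0.094] [-0.002  0.009 -0.002]
14,0,90 [0.143 0.254 0.153] [-0.002  0.009 -0.002]
8,0,83 [0.173 0.3   0.206] [-0.002  0.009 -0.002]
2,0,74 [0.208 0.347 0.275] [-0.002  0.009 -0.002]
scene old 974 ex [0.2828 0.3808] ey [0.2563 0.4065] lid ex 0.3866 tab [ 0.4179 -0.1571  0.1197]
   flapz 0.022226281174136053
scene new 625 ex [0.2828 0.3803] ey [0.256  0.4061] lid ex 0.3693 tab None
   flapz 0.03243525791483742
top old 736 ex [0.2856 0.3839] ey [0.2563 0.4035] lid ex 0.3882 tab [ 0.4189 -0.1591  0.1175]
   flapz 0.021130900991294665
top new 180 ex [0.2856 0.419 ] ey [0.2563 0.4039] lid ex 0.3713 tab [ 0.4456 -0.2176  0.2737]
   flapz 0.03072836617917435
```

Lid is moving with the finger and the case is still in place; continuing.

```bash
python3 -m creep '[[0.03,0.05,0.015,0,0,0,0],[0.05,0.09,0.035,0,0,0,0],[0.065,0.12,0.05,0,0,0,0],[0.085,0.155,0.07,0,0,0,0],[0.105,0.19,0.095,0,0,0,0],[0.125,0.225,0.125,0,0,0,0],[0.145,0.255,0.155,0,0,0,0],[0.17,0.3,0.205,0,0,0,0]]'; python3 cc.py 12 0 90 2,0,74 -2,0,66.5 -5,0,59 -7,0,52 -7,0,48 -7,0,46
```

```text
time: 12.75
tool_pos: [0.4333, -0.1956, 0.0831]
orientation: [0.001, 0.994, -0.001, 0.108]
contact_force: [-1.0, 0.6, 0.5]
width: 0.005
gripper_force: 0.7
now 8.3 0.3 83.1 F case -0.9 -0.7 0.5
2,0,74 [0.037 0.048 0.069] [-0.002  0.009 -0.002]
-2,0,66.5 [0.063 0.079 0.127] [-0.002  0.009 -0.002]
-5,0,59 [0.085 0.102 0.186] [-0.002  0.009 -0.002]
-7,0,52 [0.104 0.118 0.242] [-0.002  0.009 -0.002]
-7,0,48 [0.111 0.118 0.275] [-0.002  0.009 -0.002]
-7,0,46 [0.115 0.118 0.291] [-0.002  0.009 -0.002]
```

```bash
python3 -m creep '[[0.02,0.025,0.035,0,0,0,0],[0.035,0.05,0.07,0,0,0,0],[0.05,0.065,0.1,0,0,0,0],[0.065,0.08,0.13,0,0,0,0],[0.085,0.1,0.185,0,0,0,0],[0.1,0.115,0.225,0,0,0,0],[0.11,0.118,0.265,0,0,0,0],[0.11,0.118,0.265,0,0,0,0]]'; python3 cc.py 12 0 90 -7,0,48 -7,0,46 -7,0,45
```

```text
time: 13.75
tool_pos: [0.4268, -0.1813, 0.0487]
orientation: [0.001, 0.994, -0.0, 0.107]
contact_force: [0.2, -0.0, 0.6]
width: 0.006
gripper_force: 0.0
now -7.4 -0.5 48.7 F case 0.1 0.2 0.6
-7,0,48 [-0.004 -0.001  0.007] [-0.001  0.007 -0.002]
-7,0,46 [-0.    -0.001  0.023] [-0.001  0.007 -0.002]
-7,0,45 [ 0.002 -0.001  0.031] [-0.001  0.007 -0.002]
```

```bash
python3 -m creep '[[0.002,0,0.01,0,0,0,0],[0.002,0,0.01,0,0,0,0]]' | grep -E 'pos|contact'; python3 -m creep '[[0.002,0,0.01,0,0,0,0],[0.002,0,0.01,0,0,0,0]]'| grep -E 'pos|contact'
```

```text
tool_pos: [0.4273, -0.1816, 0.0481]
contact_force: [-0.4, -0.0, -0.2]
tool_pos: [0.4274, -0.1816, 0.047]
contact_force: [0.2, 0.3, 1.6]
```

```bash
python3 -m creep '[[0.002,0,0.008,0,0,0,0],[0.002,0,0.008,0,0,0,0]]' | grep -E 'pos|contact'
```

```text
tool_pos: [0.4276, -0.1817, 0.0466]
contact_force: [-3.1, 1.9, 7.2]
```

```bash
python3 -m creep '[[0.001,0,0.005,0,0,0,0],[0.001,0,0.005,0,0,0,0]]' | grep -E 'pos|contact'; python3 -m creep '[[0,0,-0.05,0,0,0,0],[0,0,-0.3,0,0,0,0],[0,0,-0.8,0,0,0,0],[0,0,-0.8,0,0,0,0]]' | grep -E 'time|pos|contact'
cat > lid.py <<'E'
from h import *
ex=np.array([.3697,-.929]); ey=np.array([.929,.3697]); c=np.array([.430,-.188])
for n in('scene','top'):
    s=snap(n); P=points(s); hsv=cv2.cvtColor(s['frame'],cv2.COLOR_RGB2HSV); H,S,V=[hsv[...,i].astype(int) for i in range(3)]
    a=(P[...,:2]-c)@ex; b=(P[...,:2]-c)@ey
    m=(S>80)&(H>95)&(H<125)&(abs(a)<.046)&(abs(b)<.07)&(P[...,2]<.08); Q=P[m]; A=np.c_[a[m],b[m],np.ones(m.sum())]
    k=np.linalg.lstsq(A,Q[:,2],rcond=None)[0]; r=Q[:,2]-A@k; g=abs(r)<.004; k=np.linalg.lstsq(A[g],Q[g,2],rcond=None)[0]; print(n,m.sum(),'slope a,b,z0',k.round(4),'angle',np.arctan(-k[0]).round(4))
    cv2.imwrite(f'pics/f_{n}.png',cv2.resize(s['frame'][...,::-1][100:330,130:450],(800,575)))
    mm=(S>80)&(H>95)&(H<125)&(abs(a)<.08)&(abs(b)<.1)&(P[...,2]<.08)&(P[...,2]>.008)&(V<140); print(np.percentile(a[mm],[1,99]).round(4),np.percentile(b[mm],[1,99]).round(4))
E
python3 lid.py
```

```text
tool_pos: [0.4277, -0.1817, 0.0464]
contact_force: [-4.9, 1.9, 11.7]
time: 15.25
tool_pos: [0.4096, -0.1836, 0.1446]
contact_force: [0.1, -0.2, -0.1]
scene 3764 slope a,b,z0 [-0.001  -0.0016  0.0457] angle 0.001
[-0.0505  0.045 ] [-0.0734  0.0693]
top 1716 slope a,b,z0 [-0.0012 -0.0003  0.044 ] angle 0.0012
[-0.0478  0.0485] [-0.0438  0.0723]
```

View pics/f_scene.png

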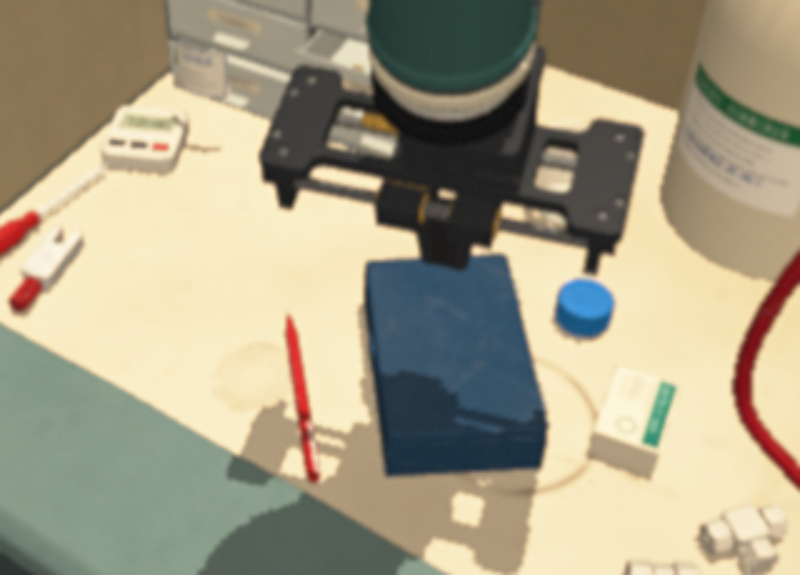

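The lid is shut flat (slope 0.001 rad, top at 45 mm). The case, marker, spare cap and carton are in place, and the gripper hangs free above the case. Handing in.

```bash
python3 -c "
from workcell import ctrl
print(ctrl.hand_in())"
```

```text
the job is handed in; nothing more can be done
None
```

I pressed the flap flat, then pushed the lid shut (about 0.001 rad by camera, 15 s in); the case and the things around it stayed put, though one flap press peaked at 74 N vertically (about 89 N in total), under the 120 N wrist limit. I handed the job in, but no verdict came back.

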